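Blow off the press seat and hover the brake pad over it

TASK

Squeeze the red trigger of the clamped blue air gun fully home for about half a second to blow the press seat clean, and let it spring back. Then pick up the new grey pad segment, carry it over the yellow guard rail and finish while still holding it still, level, centred and square over the brass seat with roughly 10 mm of daylight beneath it, for the fit to be checked. The pad must never touch the seat or the rail, and the worn brown pad, the shims and the mallet stay where they lie.

Things in the scene. Friction and masses are not known exactly. Their poses are not given: they have to be found in the camera images.
- pad: New grey brake pad segment, a block 46 mm (its x) by 110 mm (its y) by 26 mm high, lying flat and loose on the cart; the grey block has two dark rivet discs on top. Mass about 0.3 to 0.55 kg. Origin: centre of the underside; z up. Upright sides 26 mm high; the upper 20 mm is 104 mm long. It is the same either way round.
- fixture: Fixed press bed: green base plate 230 by 230 by 10 mm, in its middle a dark block 70 by 134 mm with the brass seat on top, and around it a square yellow guard rail on four corner posts. The rail is a 12 mm round bar, its top 70 mm above the cart, its centre line a square with sides of 200 mm centred on the bed, sides along x and y. Origin: centre of the underside, on the cart; z up. It may be turned up to 0.3 rad.
- seat (a point): Centre of the top face of the brass seat, 30 mm above the cart in the middle of the bed; the brass face is 46 mm (bed's x) by 110 mm (bed's y), the pad's own outline. Axes as fixture. The pad's y must lie along the bed's y, either way round.
- gun: Fixed blue air gun clamped upside down on a steel plate 80 by 110 mm beside the bed on its -y side; barrel along its y, nozzle towards +y (the seat). Its pistol grip stands straight up: 24 mm in x, from y = -36 to -12 mm, from 55 to 150 mm above the cart. Nothing is above it. In front of it (+y) stands the red trigger. Origin: on the cart, z up; the grip and trigger are centred at x = 0.
- trigger (a joint): Trigger angle in rad: 0 at rest (upright), grows as its top is squeezed towards the grip (-y of the gun), 0.25 at its stop (fully home). A spring returns it: about 0.14 N m at rest, 0.36 N m at the stop, that is 6 to 9 N at a finger pushing 40 to 60 mm above the hinge. The hinge lies along the gun's x at y = 8 mm, 66 mm above the cart.
- trigger_face (a point): Point on the front (+y) face of the red trigger blade, 121 mm above the cart. The blade is 22 mm wide (x), 8 mm thick, and reaches from 66 to 140 mm above the cart. At rest its front face lies at y = +12 mm of the gun, 48 mm from the back of the grip, with a 16 mm gap between blade and grip; fully home, the grip's back and the blade's front are about 35 to 38 mm apart at 105 to 120 mm height. Axes turn with the trigger.
- worn_pad: Worn rusty brown pad segment, 46 by 110 by 14 mm, lying loose beside the new one; leave it. Origin: centre of the underside.
- shim_a: Loose aluminium shim plate 60 by 40 by 5 mm; leave it. Origin: centre of the underside.
- shim_b: A second loose aluminium shim plate 60 by 40 by 5 mm; leave it. Origin: centre of the underside.
- mallet: Loose mallet lying down: orange polymer head 56 mm thick and 100 mm long (its y), wooden handle 28 mm thick reaching 244 mm along its -x; leave it. Origin: under the head's centre, on the cart.
There are look-alikes about, which are no part of the job. There is more than one size of the worn_pad; the one meant has the size given above. There is more than one size of the pad; the one meant has the size given above.

How it is judged:
By the outcome, as a careful person would: the job done as asked, in the order asked, and still so for the second after the job is handed in, while the arm keeps its last pose, push and grip.
It also fails if it takes over 51 s, if anything falls off the work surface, if the arm or the gripper's body presses on something with over 40 N, if the wrist force passes 120 N, or if a joint passes its speed limit or range.

ROBOT

A 6-joint arm with a two-finger parallel gripper is mounted at the origin on the work surface. World frame = base frame: x ahead of the robot, y to its left, z up, the work surface at z = 0. Lengths are in m, angles in rad, forces in N, time in s.
With the tool pointing down it reaches from about 0.35 to 0.975 m from the base axis. Payload 4.9 kg.
Tool frame: the origin (TCP) lies midway between the tips of the shut fingers; the grasp point (between the pads) lies 19 mm behind it; z points along the fingers, y is the direction in which the jaws open and shut (so a half turn about z gives the same grasp; the last joint's range is limited). The gripper opens to 85 mm and grips with 20 to 120 N. Pads are 22 mm wide; open, the fingers measure 114 mm over their backs; the gripper's body (76 mm by 85 mm) begins 54 mm behind the grasp point. The pads swing forward as they close: fully open they stand 13 mm farther back than shut.
Start: joints at [-1.262, 0.053, 1.613, -0, 1.476, -0.119], TCP at [0.259, -0.569, 0.231] pointing down, gripper open.
Joint ranges: [-3.01, 3.01], [-1.01, 2.22], [0.06, 2.58], [-1.02, 4.17], [0.09, 2.62], [-3.14, 3.14]. Speed limits (rad/s): [2.57, 2.57, 3.14, 3.14, 3.14, 3.14].

INTERFACE

Orientations are given as a unit quaternion [x, y, z, w].
In Python, from bench import readout, eyes, manip gives the robot as it stands. The module is installed in compiled form; this text tells all that it offers.
- The arm moves only by the shell command python3 -m handwheel 'ROWS' [FORCE]. ROWS is JSON, a list of rows, each an object with "fingers": the gripper's target within -1 to 1 (shut at 1, half-way at 0, fully open at -1); "delta_pos": the shift along the tool's x, y, z in mm, a list of three; "angular": the turn, a rotation vector about the tool's x, y, z in degrees, a list of three. In form: [{"fingers": fingers, "delta_pos": [tx, ty, tz], "angular": [ax, ay, az]}, ...]. A call has 1 to 8 rows; each row is the pose to reach, as a shift and turn from the pose commanded when the call began, along the tool's axes at that moment; what a row does not reach only later rows make up. A row lasts 1/12 s, in which the tool goes at most 41.7 mm and 7.16 degrees, less where a joint would pass 70% of its speed; a pose out of reach is approached as far as the arm can. A call with a gripper value outside its range is refused whole. The fingers move at their own pace and stop on an object; FORCE is the grip in N (left out, the last holds). Time passes only in rows, so rows that repeat a pose let the fingers close. It gives the time, the measured TCP pose, the force and the opening at its end, in the units of the state.
- readout.get_obs(): the state, without advancing time (a new reading comes with each control period).
- eyes.snapshot(name): name is "side" or "top" or "wrist"; returns a dict with "pixels" (480x640x3 uint8, blue, green, red), "fx", "fy", "cx", "cy" (pixels), "distortion" ([k1, k2, p1, p2, k3] as OpenCV has them; the pictures are not rectified), "R" (3x3) and "t" (3): a world point X has camera coordinates R X + t. Camera axes: x right, y down, z forward; pixel columns grow to the right and rows downward; lengths in m; the calibration is good to about 2 mm. A picture is of the moment at which its call begins. There is no depth.
- manip.hand_in(): hands the job in, once; it reports no verdict.
The state is a dict: "t": time; "joints": joint angles; "joint_vel": joint speeds; "effort": joint torques, N m; "tool_pos": TCP position; "tcp_rot": TCP orientation; "contact_force": force on the tool from outside, world axes, zero at the start; "ft_torque": the same for the moment, N m; "width": finger opening in m.
Only numpy, scipy, OpenCV 4.12 (cv2) and the standard library are available. Lean on these libraries where they do the work, as an engineer would, in place of code of your own. Each camera call takes 0.05 s, during which the arm holds its last target. There are 200 camera calls.

## Working session

There is one attempt and no reset: what is moved stays moved. The work goes in short steps, Python scripts to look and compute and a shell command to move; the robot and the scene stay as the last step left them, time stands still between calls to the robot, and variables do not carry over. Pictures are saved under pics/ and viewed, about 8 in all and at most 12, crops included, and the job is handed in when it is done.

```bash
mkdir -p pics
cat > h.py <<'E'
import numpy as np, cv2, json
from bench import readout, eyes, manip
from scipy.spatial.transform import Rotation as Ro
def snap(n, f):
    s=eyes.snapshot(n); np.savez('pics/'+f+'.npz',**{k:np.array(v) for k,v in s.items()}); cv2.imwrite('pics/'+f+'.png',s['pixels']); return s
def load(f): return np.load('pics/'+f+'.npz')
def K(s): return np.array([[s['fx'],0,s['cx']],[0,s['fy'],s['cy']],[0,0,1.]],float)
def ray(s,uv):
    p=cv2.undistortPoints(np.array(uv,float).reshape(-1,1,2),K(s),np.array(s['distortion'],float)).reshape(-1,2)
    d=np.c_[p,np.ones(len(p))]@np.array(s['R']); c=-np.array(s['R']).T@np.array(s['t']); return c,d
def plane(s,uv,z):
    c,d=ray(s,uv); return c+d*((z-c[2])/d[:,2])[:,None]
def proj(s,X):
    return cv2.projectPoints(np.array(X,float).reshape(-1,1,3),cv2.Rodrigues(np.array(s['R'],float))[0],np.array(s['t'],float),K(s),np.array(s['distortion'],float))[0].reshape(-1,2)
E
python3 - <<'E'
from h import *
o=readout.get_obs(); print(o)
a=snap('top','top0'); b=snap('side','side0')
for s in (a,b): print((-np.array(s['R']).T@np.array(s['t'])).round(3), np.array(s['R'])[2].round(2))
E
```

```text
{'t': 0.0, 'joints': array([-1.26199888e+00,  5.34078504e-02,  1.61429665e+00,  1.05894995e-05,
        1.47599196e+00, -1.18996968e-01]), 'joint_vel': array([-0.00067589,  0.0006202 ,  0.00048087,  0.00044406, -0.0007653 ,
        0.001702  ]), 'effort': array([ 1.47613631e-03, -3.93679583e+01, -3.70179427e+01, -2.07044008e-05,
        6.93523689e-03,  2.58755300e-06]), 'tool_pos': array([ 0.25910504, -0.56807786,  0.23002982]), 'tcp_rot': array([ 9.77210645e-01,  2.12269284e-01, -9.44292159e-05, -1.04766785e-03]), 'contact_force': array([-0.37064395, -0.7195788 ,  0.02091503]), 'ft_torque': array([-0.02027101,  0.01216376,  0.03014299]), 'width': 0.0851063495717582}
[0.33  0.133 1.228] [ 0.18  0.   -0.98]
[0.289 0.769 0.933] [ 0.23 -0.6  -0.77]
```

View pics/top0.png

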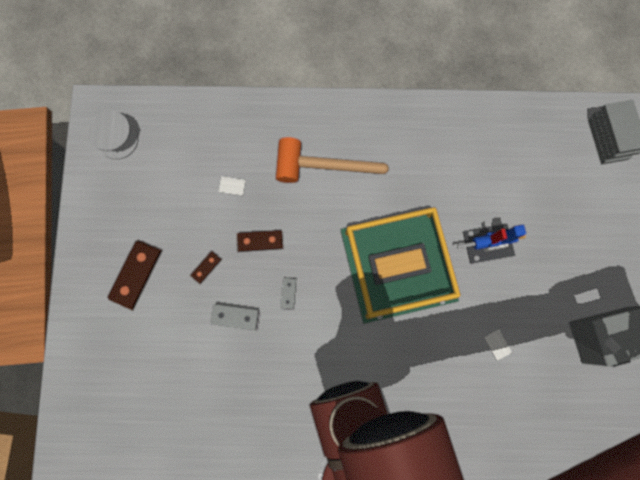

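View pics/side0.png

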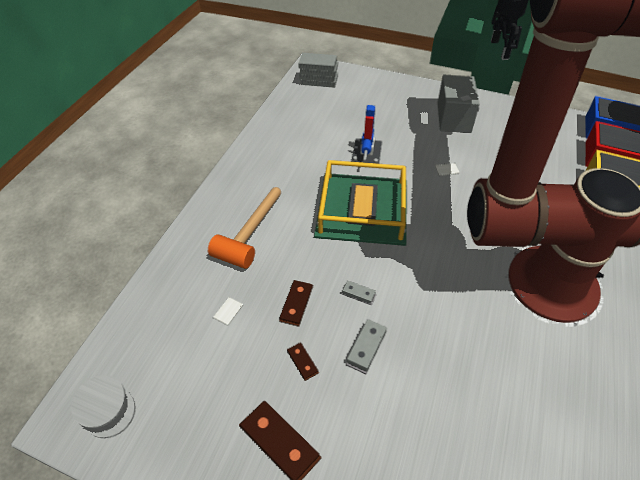

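The top view shows the right-size grey pad at (235,316), with a small look-alike at (288,293). The bed is at (402,262), the brass seat at (400,263) and the gun at (495,236). The side view agrees: pad at (366,346), trigger at (369,128).

```bash
cat > m.py <<'E'
from h import *
a=load('top0'); b=load('side0')
def rect(s,mask,z,roi,name):
    m=np.zeros(mask.shape,np.uint8); x0,y0,x1,y1=roi; m[y0:y1,x0:x1]=mask[y0:y1,x0:x1]*255
    c=max(cv2.findContours(m,cv2.RETR_EXTERNAL,cv2.CHAIN_APPROX_NONE)[0],key=cv2.contourArea)
    P=plane(s,c.reshape(-1,2),z)[:,:2]
    (cx,cy),(w,h),_=r=cv2.minAreaRect((P*1000).astype(np.float32)); B=cv2.boxPoints(r)
    e=[B[1]-B[0],B[2]-B[1]]; L=max(e,key=np.linalg.norm)
    print(name,'c',round(cx,1),round(cy,1),'wh',round(w,1),round(h,1),'long axis deg',round(np.degrees(np.arctan2(L[1],L[0]))%180,1))
for n,s,R in (('top',a,dict(seat=(365,235,435,290),rail=(330,195,470,330),red=(480,215,535,260),pad=(205,295,265,335))),('side',b,dict(seat=(345,175,385,225),rail=(300,150,420,250),red=(355,100,385,160),pad=(340,310,395,380)))):
    p=s['pixels']; H,S,V=cv2.split(cv2.cvtColor(p,cv2.COLOR_BGR2HSV))
    rect(s,(H>10)&(H<25)&(S>90)&(V>100),.03,R['seat'],n+' seat')
    rect(s,(H>18)&(H<30)&(S>140)&(V>90),.064,R['rail'],n+' rail')
    rect(s,((H<8)|(H>172))&(S>150)&(V>60),.13,R['red'],n+' red')
    rect(s,(H>100)&(H<130)&(S>150)&(V>60),.13,R['red'],n+' blue')
    x0,y0,x1,y1=R['pad']; print(n,'pad px',cv2.cvtColor(p[y0:y1,x0:x1],cv2.COLOR_BGR2HSV)[(y1-y0)//2,::5].tolist())
def crop(s,r,k): x0,y0,x1,y1=r; return cv2.resize(s['pixels'][y0:y1,x0:x1],(400,300),interpolation=cv2.INTER_CUBIC)
cv2.imwrite('pics/c1.png',np.vstack([np.hstack([crop(a,(450,210,530,270),0),crop(a,(200,290,264,338),0)]),np.hstack([crop(b,(330,100,410,160),0),crop(b,(330,311,410,371),0)])]))
E
python3 m.py
```

```text
top seat c 496.3 -71.0 wh 49.1 112.9 long axis deg 104.0
top rail c 495.7 -69.0 wh 211.9 213.4 long axis deg 103.8
top red c 546.3 -266.5 wh 22.3 34.1 long axis deg 111.1
top blue c 542.9 -273.2 wh 31.4 104.1 long axis deg 102.9
top pad px [[15, 3, 160], [15, 3, 156], [60, 7, 139], [90, 7, 75], [45, 7, 137], [60, 9, 145], [55, 11, 144], [50, 11, 139], [48, 10, 133], [66, 9, 138], [53, 7, 137], [140, 6, 139]]
side seat c 498.8 -67.3 wh 48.5 112.7 long axis deg 103.7
side rail c 494.7 -49.5 wh 211.8 256.4 long axis deg 103.5
side red c 543.1 -239.9 wh 18.6 95.1 long axis deg 103.3
side blue c 526.8 -175.8 wh 26.2 81.1 long axis deg 106.5
side pad px [[45, 5, 186], [48, 7, 188], [48, 7, 192], [53, 13, 159], [56, 12, 153], [50, 15, 152], [56, 12, 151], [50, 15, 153], [45, 6, 171], [38, 6, 185], [48, 7, 183]]
```

View pics/c1.png

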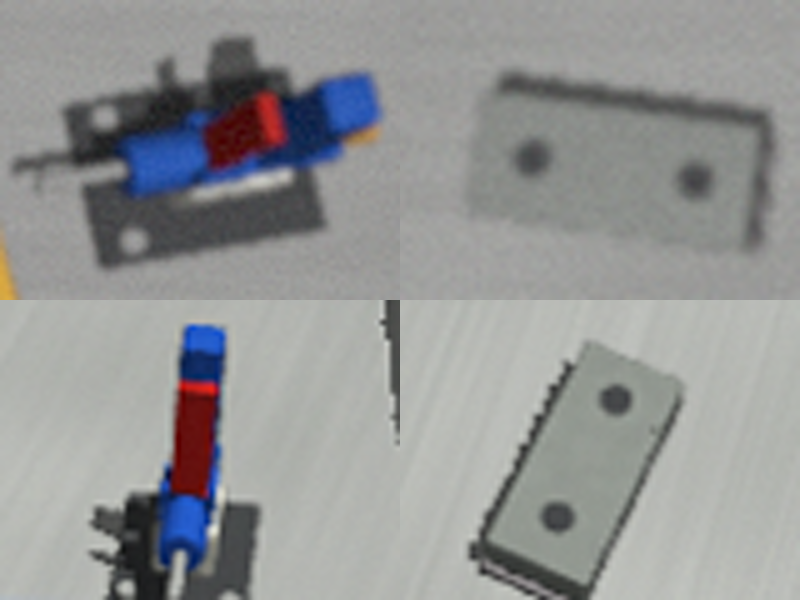

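The crops clearly show the trigger's top end, the top of the grip, and both rivets of the pad. I'll turn these into points.

Run:
```python
from h import *
a=load('top0'); b=load('side0')
def two(n,u,v,z):
    c1,d1=ray(a,[u]);c2,d2=ray(b,[v]); d1=d1[0]/np.linalg.norm(d1);d2=d2[0]/np.linalg.norm(d2)
    t=np.linalg.lstsq(np.c_[d1,-d2],c2-c1,rcond=None)[0]; p,q=c1+t[0]*d1,c2+t[1]*d2
    print(n,'tri',((p+q)*500).round(1),'gap',round(np.linalg.norm(p-q)*1000,1),'top',(plane(a,[u],z)[0]*1000).round(1),'side',(plane(b,[v],z)[0]*1000).round(1))
two('rivA',(220.9,314.9),(361.2,354),.026)
two('rivB',(246.8,318.7),(372.8,330.6),.026)
two('grip top',(520,229.2),(370.6,107),.150)
two('trig top',(503.6,233.6),(369.4,116.8),.140)
s=a
# pad mask by greenish-grey via blurred saturation, top
for n,s,roi in(('top',a,(205,297,265,335)),('side',b,(340,312,395,378))):
    p=cv2.GaussianBlur(s['pixels'],(3,3),0).astype(int); x0,y0,x1,y1=roi
    g=(p[...,1]-p[...,2]); m=np.zeros(g.shape,np.uint8); m[y0:y1,x0:x1]=((g>2)&(p[...,1]>115)&(p[...,1]<165))[y0:y1,x0:x1]*255
    m=cv2.morphologyEx(m,cv2.MORPH_CLOSE,np.ones((5,5))); c=max(cv2.findContours(m,0,1)[0],key=cv2.contourArea)
    r=cv2.minAreaRect((plane(s,c.reshape(-1,2),.026)[:,:2]*1000).astype(np.float32)); print(n,r)
o=readout.get_obs(); print(Ro.from_quat(o['tcp_rot']).as_matrix().round(3))
```

```text
rivA tri [372.9 339.6  22.8] gap 1.9 top [371.8 339.   26. ] side [373.6 341.2  26. ]
rivB tri [365.6 280.1  22.6] gap 2.8 top [364.1 279.5  26. ] side [366.7 282.   26. ]
grip top tri [ 556.9 -307.9  144.8] gap 1.0 top [ 555.4 -305.8  150. ] side [ 555.6 -300.8  150. ]
trig top tri [ 549.4 -275.7  136. ] gap 2.4 top [ 547.4 -274.3  140. ] side [ 549.3 -270.5  140. ]
top ((367.2701110839844, 308.85302734375), (99.7379379272461, 44.545040130615234), 82.80207061767578)
side ((371.1142272949219, 312.8244323730469), (103.73895263671875, 55.228294372558594), 82.98641967773438)
[[ 0.91   0.415 -0.001]
 [ 0.415 -0.91   0.002]
 [ 0.    -0.002 -1.   ]]
```

```bash
cat >> h.py <<'E'
def plan(x,y,z,yaw):
    "target TCP mm, yaw of tool y in deg, tool down -> tool-frame row"
    o=readout.get_obs(); R=Ro.from_quat(o['tcp_rot']).as_matrix(); a=np.radians(yaw)
    ty=np.array([np.cos(a),np.sin(a),0]); tz=np.array([0,0,-1.]); T=np.c_[np.cross(ty,tz),ty,tz]
    print('delta',(R.T@(np.array([x,y,z])-o['tool_pos']*1000)).round(1),'ang',np.degrees(Ro.from_matrix(R.T@T).as_rotvec()).round(2))
    print('t',round(o['t'],2),'pos',(o['tool_pos']*1000).round(1),'F',o['contact_force'].round(1),'w',o['width'].round(4),'q',o['joints'].round(2))
E
python3 -c "
from h import *
plan(554.4,-298.2,260,-76.2)"
python3 -m handwheel '[{"fingers":-1,"delta_pos":[0,0,-40],"angular":[0,0,0]},{"fingers":-1,"delta_pos":[0,0,-80],"angular":[0,0,0]},{"fingers":-1,"delta_pos":[381,-123,-80],"angular":[0,0,10.7]},{"fingers":-1,"delta_pos":[381,-123,-80],"angular":[0,0,10.7]},{"fingers":-1,"delta_pos":[381,-123,-80],"angular":[0,0,10.7]},{"fingers":-1,"delta_pos":[381,-123,-80],"angular":[0,0,10.7]},{"fingers":-1,"delta_pos":[381,-123,-80],"angular":[0,0,10.7]},{"fingers":-1,"delta_pos":[381,-123,-80],"angular":[0,0,10.7]}]' 30
python3 -c "
from h import *
plan(554.4,-298.2,240,-76.2)"
```

```text
delta [ 380.7 -123.1  -29.5] ang [-0.11 -0.   10.71]
t: 0.77
tool_pos: [0.4442, -0.399, 0.3108]
tcp_rot: [0.993, 0.12, -0.0, -0.0]
contact_force: [0.7, -0.4, -0.3]
width: 0.0855
delta [131.1 -71.5  70.8] ang [-0.03  0.01 -0.01]Traceback (most recent call last):
  File "<string>", line 3, in <module>
    plan(554.4,-298.2,260,-76.2)
    ~~~~^^^^^^^^^^^^^^^^^^^^^^^^
  File "h.py", line 20, in plan
    print('t',round(o['t'],2),'pos',(o['tool_pos']*1000).round(1),'F',o['contact_force'].round(1),'w',o['width'].round(4),'q',o['joints'].round(2))
                                                                                                      ^^^^^^^^^^^^^^^^
AttributeError: 'float' object has no attribute 'round'
Traceback (most recent call last):
  File "h.py", line 20, in plan
    print('t',round(o['t'],2),'pos',(o['tool_pos']*1000).round(1),'F',o['contact_force'].round(1),'w',o['width'].round(4),'q',o['joints'].round(2))
                                                                                                      ^^^^^^^^^^^^^^^^
AttributeError: 'float' object has no attribute 'round'
```

```bash
sed -i "s/o\['width'\].round(4)/round(o['width'],4)/" h.py
python3 -m handwheel '[{"fingers":-1,"delta_pos":[131,-71.5,71],"angular":[0,0,0]},{"fingers":-1,"delta_pos":[131,-71.5,71],"angular":[0,0,0]},{"fingers":-1,"delta_pos":[131,-71.5,71],"angular":[0,0,0]},{"fingers":-1,"delta_pos":[131,-71.5,71],"angular":[0,0,0]},{"fingers":-1,"delta_pos":[131,-71.5,71],"angular":[0,0,0]},{"fingers":-1,"delta_pos":[131,-71.5,71],"angular":[0,0,0]}]'
python3 -c "
from h import *
plan(554.4,-298.2,97,-76.2)
snap('wrist','w1');snap('side','s1')
a=load('w1')['pixels'];b=load('s1')['pixels'];cv2.imwrite('pics/ws1.png',np.hstack([cv2.resize(a,(400,300)),cv2.resize(b[40:190,270:470],(400,300))]))"
```

```text
t: 1.27
tool_pos: [0.5535, -0.2978, 0.2376]
tcp_rot: [0.993, 0.122, -0.002, -0.001]
contact_force: [0.3, -0.8, -0.5]
width: 0.0854
delta [  1.2   1.1 140.6] ang [-0.19  0.18  0.21]
t 1.27 pos [ 553.5 -297.8  237.6] F [ 0.3 -0.8 -0.5] w 0.0854 q [-0.61  0.06  1.59 -0.    1.49  0.71]
```

View pics/ws1.png

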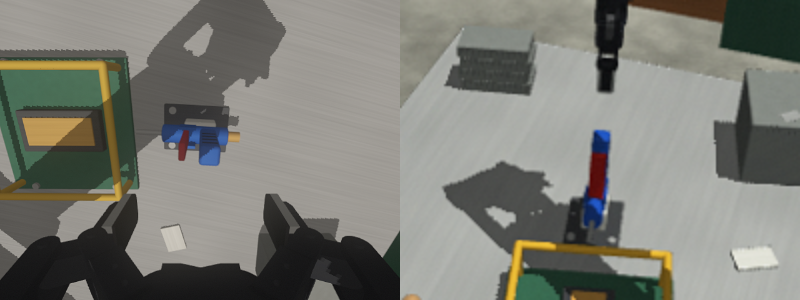

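The gripper is above the gun: in the 400-px wrist view the trigger is at (183,145) and the grip at (209,150), between the fingers at about 130 and 270. I'll check my gun model numerically in that picture before going down.

Run:
```python
from h import *
s=load('w1'); p=s['pixels']; H,S,V=cv2.split(cv2.cvtColor(p,cv2.COLOR_BGR2HSV))
a=np.radians(13.8); ex=np.array([np.cos(a),np.sin(a)]); ey=np.array([-ex[1],ex[0]]); o=np.array([550.1,-280.7])
W=lambda x,y,z: np.r_[o+x*ex+y*ey,z]/1000
print('pred grip top',proj(s,[W(x,y,150) for x,y in((-12,-36),(12,-36),(12,-12),(-12,-12))]).round(1).tolist())
print('pred trig top',proj(s,[W(x,y,140) for x,y in((-11,4),(11,4),(11,12),(-11,12))]).round(1).tolist())
for n,m in(('red',((H<8)|(H>172))&(S>150)&(V>50)),('blue',(H>100)&(H<130)&(S>150)&(V>50)),('bright blue',(H>100)&(H<130)&(S>150)&(V>170)),('bright red',((H<8)|(H>172))&(S>150)&(V>150))):
    q=np.zeros_like(H); q[190:280,240:400]=m[190:280,240:400]
    ys,xs=np.nonzero(q); print(n,xs.min() if len(xs) else 0, xs.max() if len(xs) else 0, ys.min() if len(xs) else 0, ys.max() if len(xs) else 0)
cv2.imwrite('pics/w1c.png',cv2.resize(p[190:280,240:400],(800,450),interpolation=cv2.INTER_CUBIC))
```

```text
pred grip top [[347.9, 265.1], [348.9, 232.3], [313.6, 232.1], [313.7, 265.0]]
pred trig top [[292.1, 258.5], [291.4, 229.4], [280.1, 229.4], [281.1, 258.5]]
red 287 300 209 235
blue 260 364 200 263
bright blue 277 346 215 262
bright red 0 0 0 0
```

View pics/w1c.png

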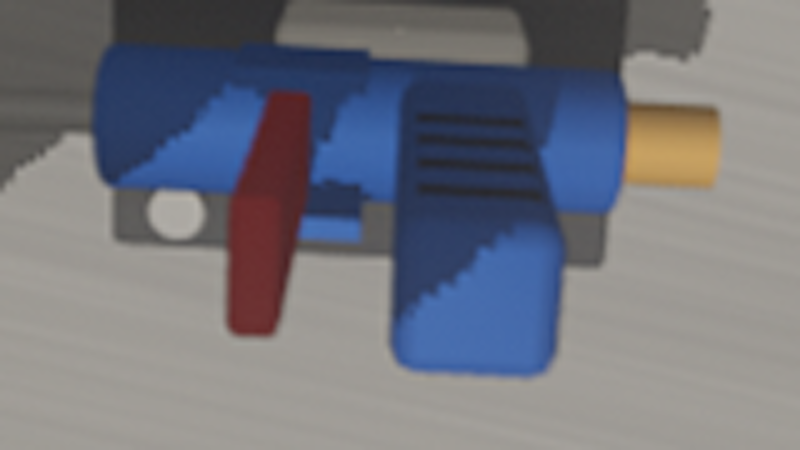

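Trigger and grip both sit about 3.5 px (2.5 mm) further toward gun -y than predicted, and x is right. I'll shift the target by 1.5 mm and descend.

```bash
python3 -m handwheel '[{"fingers":-1,"delta_pos":[1.2,2.6,50],"angular":[0,0,0.2]},{"fingers":-1,"delta_pos":[1.2,2.6,80],"angular":[0,0,0.2]},{"fingers":-1,"delta_pos":[1.2,2.6,110],"angular":[0,0,0.2]},{"fingers":-1,"delta_pos":[1.2,2.6,130],"angular":[0,0,0.2]},{"fingers":-1,"delta_pos":[1.2,2.6,141],"angular":[0,0,0.2]},{"fingers":-1,"delta_pos":[1.2,2.6,141],"angular":[0,0,0.2]}]' 30
python3 -c "
from h import *
plan(554.8,-299.7,97,-76.2)
snap('side','s2');b=load('s2')['pixels'];cv2.imwrite('pics/s2c.png',cv2.resize(b[60:180,290:450],(640,480)))"
```

```text
t: 1.87
tool_pos: [0.5532, -0.3025, 0.0969]
tcp_rot: [0.993, 0.118, -0.002, -0.001]
contact_force: [-0.5, 0.4, 0.2]
width: 0.0852
delta [ 2.3 -2.4 -0.1] ang [-0.18  0.16 -0.3 ]
t 1.87 pos [ 553.2 -302.5   96.9] F [-0.5  0.4  0.2] w 0.0852 q [-0.62  0.18  1.7  -0.    1.26  0.72]
```

View pics/s2c.png

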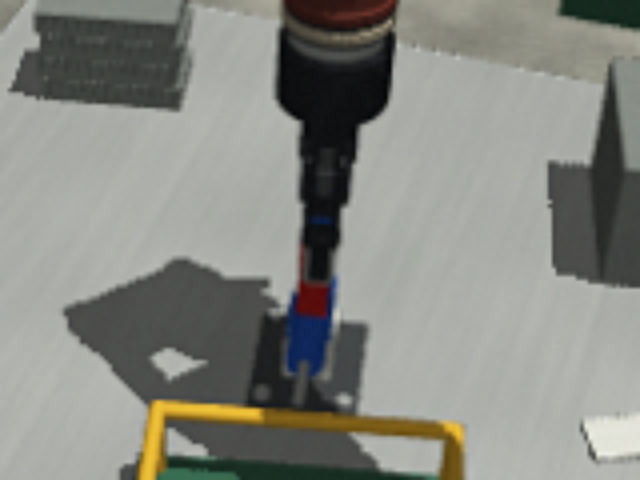

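The finger stands in front of the trigger, about 2 mm off to the right. I'll correct that and squeeze.

```bash
python3 -m handwheel '[{"fingers":-1,"delta_pos":[2.3,-2.4,0],"angular":[0,0,-0.3]},{"fingers":0.2,"delta_pos":[2.3,-2.4,0],"angular":[0,0,-0.3]},{"fingers":1,"delta_pos":[2.3,-2.4,0],"angular":[0,0,-0.3]},{"fingers":1,"delta_pos":[2.3,-2.4,0],"angular":[0,0,-0.3]},{"fingers":1,"delta_pos":[2.3,-2.4,0],"angular":[0,0,-0.3]},{"fingers":1,"delta_pos":[2.3,-2.4,0],"angular":[0,0,-0.3]}]' 30
python3 -c "
from h import *
plan(554.8,-299.7,97,-76.2)"
```

```text
t: 2.42
tool_pos: [0.5578, -0.2996, 0.1014]
tcp_rot: [0.993, 0.121, 0.001, 0.0]
contact_force: [-0.4, 0.7, 6.3]
width: 0.0374
delta [-2.9 -0.6  4.4] ang [ 0.06 -0.12  0.08]
t 2.42 pos [ 557.8 -299.6  101.4] F [-0.4  0.7  6.3] w 0.0374 q [-0.61  0.18  1.7   0.    1.26  0.72]
```

```bash
python3 -m handwheel '[{"fingers":1,"delta_pos":[0,0,0],"angular":[0,0,0]},{"fingers":1,"delta_pos":[0,0,0],"angular":[0,0,0]},{"fingers":1,"delta_pos":[0,0,0],"angular":[0,0,0]}]' 40
python3 -c "
from h import *
plan(554.8,-299.7,97,-76.2)
snap('wrist','w3');b=load('w3')['pixels'];cv2.imwrite('pics/w3c.png',cv2.resize(b[180:480,140:540],(800,600)))"
```

```text
t: 2.67
tool_pos: [0.5578, -0.2997, 0.1015]
tcp_rot: [0.993, 0.121, 0.001, 0.0]
contact_force: [-1.0, -0.2, 6.8]
width: 0.0366
delta [-3.  -0.7  4.5] ang [ 0.05 -0.13  0.06]
t 2.67 pos [ 557.8 -299.7  101.5] F [-1.  -0.2  6.8] w 0.0366 q [-0.61  0.18  1.7   0.    1.26  0.72]
```

View pics/w3c.png

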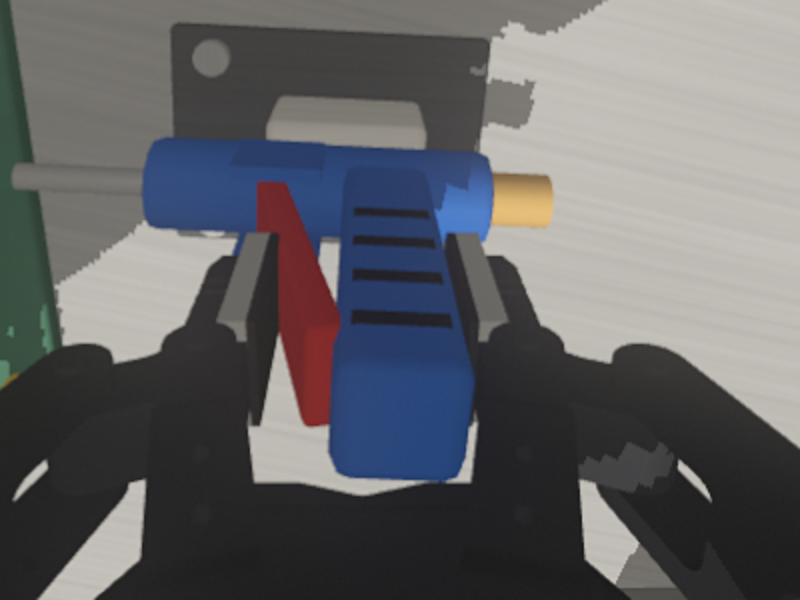

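The red blade's top at (320,370) lies against the grip and the opening is 36.6 mm, so the trigger is fully home. I'll hold briefly, then release.

```bash
python3 -m handwheel '[{"fingers":1,"delta_pos":[0,0,0],"angular":[0,0,0]},{"fingers":1,"delta_pos":[0,0,0],"angular":[0,0,0]},{"fingers":1,"delta_pos":[0,0,0],"angular":[0,0,0]},{"fingers":-1,"delta_pos":[0,0,0],"angular":[0,0,0]},{"fingers":-1,"delta_pos":[0,0,0],"angular":[0,0,0]},{"fingers":-1,"delta_pos":[0,0,0],"angular":[0,0,0]},{"fingers":-1,"delta_pos":[0,0,0],"angular":[0,0,0]},{"fingers":-1,"delta_pos":[0,0,0],"angular":[0,0,0]}]'
python3 -c "
from h import *
plan(554.8,-299.7,240,-76.2)"
```

```text
t: 3.38
tool_pos: [0.5568, -0.2997, 0.0994]
tcp_rot: [0.993, 0.121, 0.0, 0.0]
contact_force: [-1.0, 0.4, -0.2]
width: 0.0853
delta [  -2.    -0.4 -140.6] ang [0.05 0.   0.11]
t 3.38 pos [ 556.8 -299.7   99.4] F [-1.   0.4 -0.2] w 0.0853 q [-0.61  0.18  1.7  -0.    1.26  0.72]
```

```bash
python3 -m handwheel '[{"fingers":-1,"delta_pos":[0,0,-41],"angular":[0,0,0]},{"fingers":-1,"delta_pos":[0,0,-82],"angular":[0,0,0]},{"fingers":-1,"delta_pos":[0,0,-123],"angular":[0,0,0]},{"fingers":-1,"delta_pos":[0,0,-160],"angular":[0,0,0]},{"fingers":-1,"delta_pos":[0,0,-160],"angular":[0,0,0]}]' 60
python3 - <<'E'
from h import *
plan(369,310.5,260,-7)
s=snap('wrist','w4'); p=s['pixels']; H,S,V=cv2.split(cv2.cvtColor(p,cv2.COLOR_BGR2HSV))
m=(((H<8)|(H>172))&(S>150)&(V>40)).astype(np.uint8); m[:150]=0;m[320:]=0
ys,xs=np.nonzero(m); print('red',xs.min(),xs.max(),ys.min(),ys.max())
P=[]
a=np.radians(13.8); ex=np.array([np.cos(a),np.sin(a)]); ey=np.array([-ex[1],ex[0]]); o=np.array([550.1,-280.7])-1.5*ey
for th in(0,.25):
    print(th,proj(s,[np.r_[o+x*ex+(8+4*k-74*np.sin(th))*ey,66+74*np.cos(th)]/1000 for x in(-11,11) for k in(-1,1)]).round(0).tolist())
E
```

```text
t: 3.8
tool_pos: [0.5602, -0.302, 0.2709]
tcp_rot: [0.993, 0.121, 0.006, 0.006]
contact_force: [0.5, 0.0, 2.8]
width: 0.0854
delta [ -38.5 -640.6    1.8] ang [  1.06  -0.1  -69.1 ]
t 3.8 pos [ 560.2 -302.   270.9] F [0.5 0.  2.8] w 0.0854 q [-0.61  0.05  1.55 -0.    1.52  0.72]
red 280 293 210 250
0 [[288.0, 253.0], [278.0, 253.0], [287.0, 227.0], [277.0, 227.0]]
0.25 [[310.0, 252.0], [300.0, 252.0], [310.0, 226.0], [300.0, 226.0]]
```

The trigger is back at rest. Next, the pad.

```bash
python3 -m handwheel '[{"fingers":-1,"delta_pos":[-38,-640,0],"angular":[0,0,-69]},{"fingers":-1,"delta_pos":[-38,-640,0],"angular":[0,0,-69]},{"fingers":-1,"delta_pos":[-38,-640,0],"angular":[0,0,-69]},{"fingers":-1,"delta_pos":[-38,-640,0],"angular":[0,0,-69]},{"fingers":-1,"delta_pos":[-38,-640,0],"angular":[0,0,-69]},{"fingers":-1,"delta_pos":[-38,-640,0],"angular":[0,0,-69]},{"fingers":-1,"delta_pos":[-38,-640,0],"angular":[0,0,-69]},{"fingers":-1,"delta_pos":[-38,-640,0],"angular":[0,0,-69]}]'
python3 -c "
from h import *
plan(369,310.5,220,-7)"
```

```text
t: 4.52
tool_pos: [0.4562, 0.0203, 0.2579]
tcp_rot: [0.812, 0.584, -0.001, -0.0]
contact_force: [0.1, 0.6, 1.0]
width: 0.0856
delta [ 247.6 -174.7   38. ] ang [ -0.08   0.02 -11.49]
t 4.52 pos [456.2  20.3 257.9] F [0.1 0.6 1. ] w 0.0856 q [-0.12 -0.38  1.95 -0.    1.57  0.2 ]
```

```bash
python3 -m handwheel '[{"fingers":-1,"delta_pos":[248,-175,38],"angular":[0,0,-11.5]},{"fingers":-1,"delta_pos":[248,-175,38],"angular":[0,0,-11.5]},{"fingers":-1,"delta_pos":[248,-175,38],"angular":[0,0,-11.5]},{"fingers":-1,"delta_pos":[248,-175,38],"angular":[0,0,-11.5]},{"fingers":-1,"delta_pos":[248,-175,38],"angular":[0,0,-11.5]},{"fingers":-1,"delta_pos":[248,-175,38],"angular":[0,0,-11.5]},{"fingers":-1,"delta_pos":[248,-175,38],"angular":[0,0,-11.5]},{"fingers":-1,"delta_pos":[248,-175,38],"angular":[0,0,-11.5]}]'
python3 -m handwheel '[{"fingers":-1,"delta_pos":[0,0,0],"angular":[0,0,0]},{"fingers":-1,"delta_pos":[0,0,0],"angular":[0,0,0]}]' >/dev/null
python3 -c "
from h import *
plan(369,310.5,12,-7)
s=snap('wrist','w5')
print(proj(s,[[.369,.3105,.026],[.3729,.340,.026],[.3656,.280,.026]]).round(0).tolist())"
```

```text
t: 5.18
tool_pos: [0.3692, 0.3133, 0.219]
tcp_rot: [0.749, 0.662, -0.001, -0.001]
contact_force: [-1.0, -0.8, 0.3]
width: 0.0856
delta [  0.6  -1.9 207.9] ang [-0.08  0.12 -0.18]
t 5.35 pos [371.1 310.  219.9] F [-0.7  0.4  0.6] w 0.0852 q [ 0.54 -0.29  1.94 -0.    1.49  0.67]
[[319.0, 215.0], [319.0, 184.0], [320.0, 244.0]]
```

View pics/w5.png

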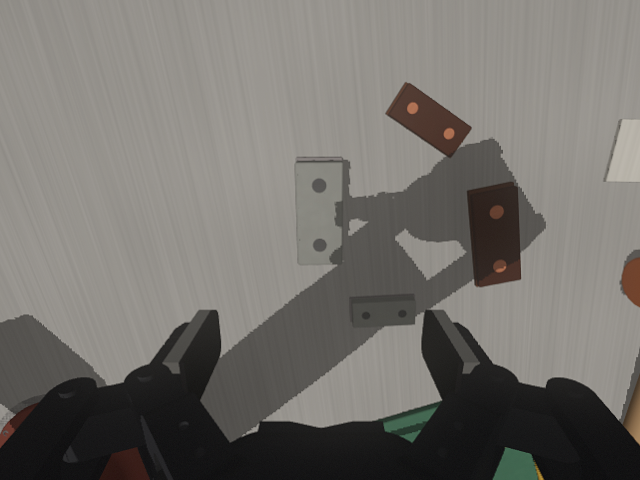

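The rivets are at (319,185) and (320,245), within 1 px of prediction, and the jaws straddle the block. I'll descend and grasp.

```bash
python3 -m handwheel '[{"fingers":-1,"delta_pos":[0.6,-1.9,40],"angular":[0,0,-0.2]},{"fingers":-1,"delta_pos":[0.6,-1.9,80],"angular":[0,0,-0.2]},{"fingers":-1,"delta_pos":[0.6,-1.9,120],"angular":[0,0,-0.2]},{"fingers":-1,"delta_pos":[0.6,-1.9,160],"angular":[0,0,-0.2]},{"fingers":-1,"delta_pos":[0.6,-1.9,180],"angular":[0,0,-0.2]},{"fingers":-1,"delta_pos":[0.6,-1.9,195],"angular":[0,0,-0.2]},{"fingers":-1,"delta_pos":[0.6,-1.9,205],"angular":[0,0,-0.2]},{"fingers":-1,"delta_pos":[0.6,-1.9,205],"angular":[0,0,-0.2]}]' 60
python3 -m handwheel '[{"fingers":-1,"delta_pos":[0,0,0],"angular":[0,0,0]},{"fingers":-1,"delta_pos":[0,0,0],"angular":[0,0,0]}]' >/dev/null
python3 -c "
from h import *
plan(369,310.5,5,-7)"
```

```text
t: 6.07
tool_pos: [0.3692, 0.3088, 0.0141]
tcp_rot: [0.75, 0.661, -0.002, -0.0]
contact_force: [-1.0, -0.2, -0.2]
width: 0.0853
delta [-0.9 -2.4 12.8] ang [ 0.13 -0.09 -0.14]
t 6.23 pos [371.5 311.1  17.8] F [-0.2  0.2  0. ] w 0.0856 q [ 0.54 -0.04  2.09 -0.    1.09  0.67]
```

```bash
python3 -m handwheel '[{"fingers":-1,"delta_pos":[0,-1,6],"angular":[0,0,0]},{"fingers":-1,"delta_pos":[0,-1,10],"angular":[0,0,0]},{"fingers":-1,"delta_pos":[0,-1,10],"angular":[0,0,0]}]'
for i in 1 2 3 4; do python3 -m handwheel '[{"fingers":-1,"delta_pos":[0,0,0],"angular":[0,0,0]}]'|grep tool_pos; python3 -c "
from h import *
o=readout.get_obs();print(o['joints'].round(4),o['joint_vel'].round(3))"; done
```

```text
t: 6.48
tool_pos: [0.3688, 0.3109, 0.006]
tcp_rot: [0.749, 0.662, -0.0, -0.0]
contact_force: [-0.3, 0.7, -0.3]
width: 0.0854
tool_pos: [0.3689, 0.311, 0.0062]
[ 0.546  -0.0255  2.1007  0.      1.0666  0.6696] [-0.    -0.002 -0.004 -0.001 -0.     0.001]
tool_pos: [0.3691, 0.3111, 0.0064]
[ 0.546  -0.0256  2.1004  0.      1.0666  0.6696] [ 0.    -0.002 -0.003  0.001 -0.     0.001]
tool_pos: [0.3692, 0.3111, 0.0065]
[ 0.546  -0.0257  2.1003 -0.      1.0666  0.6697] [-0.001  0.    -0.    -0.    -0.    -0.   ]
tool_pos: [0.3692, 0.3111, 0.0065]
[ 0.5459 -0.0256  2.1003 -0.      1.0666  0.6697] [-0.     0.001  0.001 -0.001  0.001  0.001]
```

Settled: those differences were settling lag, not noise. Closing now.

```bash
python3 -m handwheel '[{"fingers":-1,"delta_pos":[0,0,2],"angular":[0,0,0]},{"fingers":0,"delta_pos":[0,0,2],"angular":[0,0,0]},{"fingers":1,"delta_pos":[0,0,2],"angular":[0,0,0]},{"fingers":1,"delta_pos":[0,0,2],"angular":[0,0,0]},{"fingers":1,"delta_pos":[0,0,2],"angular":[0,0,0]},{"fingers":1,"delta_pos":[0,0,2],"angular":[0,0,0]},{"fingers":1,"delta_pos":[0,0,2],"angular":[0,0,0]},{"fingers":1,"delta_pos":[0,0,2],"angular":[0,0,0]}]' 70
python3 -m handwheel '[{"fingers":1,"delta_pos":[0,0,0],"angular":[0,0,0]},{"fingers":1,"delta_pos":[0,0,0],"angular":[0,0,0]},{"fingers":1,"delta_pos":[0,0,0],"angular":[0,0,0]}]'
```

```text
t: 7.48
tool_pos: [0.3694, 0.3112, 0.0047]
tcp_rot: [0.749, 0.662, 0.0, 0.0]
contact_force: [1.0, -0.4, 2.4]
width: 0.0443
t: 7.73
tool_pos: [0.3694, 0.3112, 0.0046]
tcp_rot: [0.749, 0.662, 0.0, 0.0]
contact_force: [0.6, 0.6, 3.1]
width: 0.0447
```

```bash
python3 -m handwheel '[{"fingers":1,"delta_pos":[0,0,-5],"angular":[0,0,0]},{"fingers":1,"delta_pos":[0,0,-15],"angular":[0,0,0]},{"fingers":1,"delta_pos":[0,0,-35],"angular":[0,0,0]},{"fingers":1,"delta_pos":[0,0,-60],"angular":[0,0,0]},{"fingers":1,"delta_pos":[0,0,-90],"angular":[0,0,0]},{"fingers":1,"delta_pos":[0,0,-120],"angular":[0,0,0]},{"fingers":1,"delta_pos":[0,0,-150],"angular":[0,0,0]},{"fingers":1,"delta_pos":[0,0,-155],"angular":[0,0,0]}]'
python3 -m handwheel '[{"fingers":1,"delta_pos":[0,0,0],"angular":[0,0,0]},{"fingers":1,"delta_pos":[0,0,0],"angular":[0,0,0]},{"fingers":1,"delta_pos":[0,0,0],"angular":[0,0,0]},{"fingers":1,"delta_pos":[0,0,0],"angular":[0,0,0]}]'
python3 - <<'E'
from h import *
plan(497.5,-69,160,13.8)
a=snap('wrist','w6');snap('top','t6');snap('side','s6')
cv2.imwrite('pics/v6.png',np.hstack([cv2.resize(load('w6')['pixels'],(400,300)),cv2.resize(load('s6')['pixels'][240:420,260:500],(400,300))]))
E
```

```text
t: 8.4
tool_pos: [0.3712, 0.3124, 0.1651]
tcp_rot: [0.749, 0.662, 0.005, 0.001]
contact_force: [1.6, 1.2, -3.2]
width: 0.0444
t: 8.73
tool_pos: [0.3675, 0.31, 0.1562]
tcp_rot: [0.749, 0.662, -0.003, -0.0]
contact_force: [-0.4, -0.6, -5.4]
width: 0.0446
delta [-360.1  175.8   -3.4] ang [ -0.28   0.15 -20.89]
t 8.73 pos [367.5 310.  156.2] F [-0.4 -0.6 -5.4] w 0.0446 q [ 0.55 -0.24  2.01 -0.    1.37  0.67]
```

View pics/v6.png

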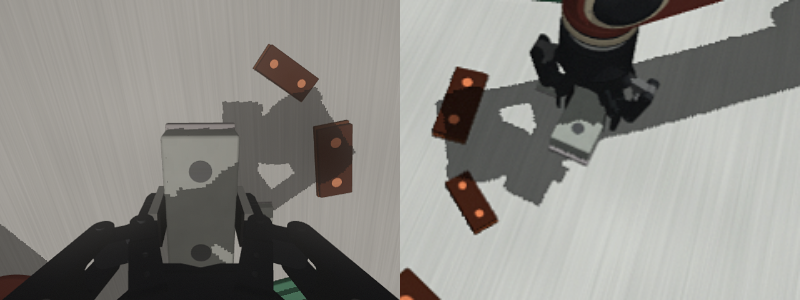

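The pad is held level between the jaws. The brown pad has not moved. Carrying it over.

```bash
python3 -m handwheel '[{"fingers":1,"delta_pos":[-10,5,0],"angular":[0,0,-1]},{"fingers":1,"delta_pos":[-30,15,0],"angular":[0,0,-2]},{"fingers":1,"delta_pos":[-60,29,-1],"angular":[0,0,-4]},{"fingers":1,"delta_pos":[-90,44,-1],"angular":[0,0,-6]},{"fingers":1,"delta_pos":[-120,59,-2],"angular":[0,0,-8]},{"fingers":1,"delta_pos":[-150,73,-2],"angular":[0,0,-10]},{"fingers":1,"delta_pos":[-180,88,-3],"angular":[0,0,-12]},{"fingers":1,"delta_pos":[-210,102,-3],"angular":[0,0,-14]}]'
python3 -c "
from h import *
plan(497.5,-69,160,13.8)"
```

```text
t: 9.55
tool_pos: [0.4446, 0.0884, 0.1621]
tcp_rot: [0.663, 0.749, 0.0, 0.0]
contact_force: [1.1, 0.5, -5.8]
width: 0.0446
delta [-162.7   33.3    2.1] ang [ 0.   -0.   -6.79]
t 9.55 pos [444.6  88.4 162.1] F [ 1.1  0.5 -5.8] w 0.0446 q [ 0.03 -0.33  2.07  0.    1.4  -0.09]
```

```bash
python3 -m handwheel '[{"fingers":1,"delta_pos":[-30,6,0],"angular":[0,0,-2]},{"fingers":1,"delta_pos":[-60,12,0],"angular":[0,0,-3.5]},{"fingers":1,"delta_pos":[-90,18,0],"angular":[0,0,-5]},{"fingers":1,"delta_pos":[-120,25,0],"angular":[0,0,-6]},{"fingers":1,"delta_pos":[-145,30,0],"angular":[0,0,-6.8]},{"fingers":1,"delta_pos":[-158,33,0],"angular":[0,0,-6.8]},{"fingers":1,"delta_pos":[-163,33,0],"angular":[0,0,-6.8]},{"fingers":1,"delta_pos":[-163,33,0],"angular":[0,0,-6.8]}]'
python3 -m handwheel '[{"fingers":1,"delta_pos":[0,0,0],"angular":[0,0,0]},{"fingers":1,"delta_pos":[0,0,0],"angular":[0,0,0]},{"fingers":1,"delta_pos":[0,0,0],"angular":[0,0,0]},{"fingers":1,"delta_pos":[0,0,0],"angular":[0,0,0]},{"fingers":1,"delta_pos":[0,0,0],"angular":[0,0,0]},{"fingers":1,"delta_pos":[0,0,0],"angular":[0,0,0]}]'
python3 - <<'E'
from h import *
plan(497.5,-69,44.6,13.8)
z=readout.get_obs()['tool_pos'][2]-.0046+.026
s=snap('wrist','w7');snap('side','s7')
p=s['pixels']
np.set_printoptions(suppress=True)
for n in('w6','w7'):
    s=load(n); g=cv2.medianBlur(cv2.cvtColor(s['pixels'],6),5)
    c=cv2.HoughCircles(g[240:440,270:380],cv2.HOUGH_GRADIENT,1,60,param1=80,param2=12,minRadius=13,maxRadius=25)
    if c is not None:
        uv=c[0,:,:2]+[270,240]; print(n,uv,(plane(s,uv,z)*1000).round(1))
cv2.imwrite('pics/v7.png',np.hstack([load('w7')['pixels'][160:460,160:480],load('s7')['pixels'][100:250,280:440].repeat(2,0).repeat(2,1)]))
E
```

```text
t: 10.22
tool_pos: [0.4965, -0.0683, 0.1618]
tcp_rot: [0.618, 0.786, -0.0, -0.001]
contact_force: [-0.2, -0.3, -5.6]
width: 0.0446
t: 10.72
tool_pos: [0.4967, -0.0674, 0.1624]
tcp_rot: [0.617, 0.787, 0.0, 0.0]
contact_force: [0.1, 0.0, -5.5]
width: 0.0446
delta [ -1.7   0.4 117.8] ang [ 0.01  0.   -0.05]
t 10.72 pos [496.7 -67.4 162.4] F [ 0.1  0.  -5.5] w 0.0446 q [-0.28 -0.2   1.97  0.    1.37 -0.52]
w6 [[320.5 274.5]
 [319.5 403.5]] [[371.1 341.  183.8]
 [363.7 285.2 183.8]]
w7 [[320.5 274.5]
 [319.5 403.5]] [[489.5 -39.8 183.8]
 [503.2 -97.5 183.8]]
```

View pics/v7.png

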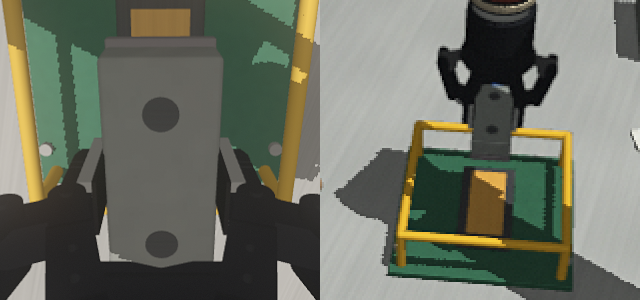

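Rivets are at (320,274) and (320,403), so the pad centre is about 1.5 mm to bed -y of the TCP. The seat's far end shows at about (291–350,169). I'll pin down the seat from the wrist pictures.

Run:
```python
from h import *
for n in('w1','w4','w7'):
    s=load(n); p=s['pixels']; H,S,V=cv2.split(cv2.cvtColor(p,cv2.COLOR_BGR2HSV))
    m=((H>8)&(H<20)&(S>80)&(V>60)).astype(np.uint8)*255
    if n!='w7': m[:,200:]=0
    m=cv2.morphologyEx(m,cv2.MORPH_CLOSE,np.ones((5,5)))
    c=max(cv2.findContours(m,0,1)[0],key=cv2.contourArea); print(n,cv2.boundingRect(c))
    P=plane(s,c.reshape(-1,2),.03)[:,:2]*1000; r=cv2.minAreaRect(P.astype(np.float32)); print(np.round(r[0],1),np.round(r[1],1),round(r[2],1))
    a=np.radians(13.8); ex=np.array([np.cos(a),np.sin(a)]); ey=np.array([-ex[1],ex[0]]); Q=P-[497.5,-69]; print('bed x',(Q@ex).min().round(1),(Q@ex).max().round(1),'bed y',(Q@ey).min().round(1),(Q@ey).max().round(1))
```

```text
w1 (35, 188, 118, 46)
[497.5 -72.9] [ 47.  112.2] 14.0
bed x -24.5 22.7 bed y -59.8 52.3
w4 (49, 192, 108, 42)
[497.9 -72.6] [ 46.4 111.8] 13.7
bed x -23.7 22.8 bed y -59.4 52.3
w7 (569, 136, 71, 134)
[722.3   7.4] [107.4  35.9] 84.2
bed x 205.4 254.6 bed y -30.4 76.9
```

Run:
```python
from h import *
s=load('w7'); p=s['pixels']; H,S,V=cv2.split(cv2.cvtColor(p,cv2.COLOR_BGR2HSV))
m=((H>8)&(H<22)&(S>80)&(V>60)).astype(np.uint8)*255; m[:,:270]=0;m[:,370:]=0;m[:150]=0;m[215:]=0
c=max(cv2.findContours(m,0,1)[0],key=cv2.contourArea); print(cv2.boundingRect(c))
a=np.radians(13.8); ex=np.array([np.cos(a),np.sin(a)]); ey=np.array([-ex[1],ex[0]])
Q=plane(s,c.reshape(-1,2),.03)[:,:2]*1000-[497.5,-69]; print('w7 seat bed x',(Q@ex).min().round(1),(Q@ex).max().round(1),'bed y max (nominal 55)',(Q@ey).max().round(1))
# same for rail, wrist w1 & top: full yellow outer box, side: rail top bars only
for n,roi in (('top0',(330,195,470,330)),('w1',(0,60,230,330)),('w4',(0,60,230,330))):
    s=load(n); H,S,V=cv2.split(cv2.cvtColor(s['pixels'],cv2.COLOR_BGR2HSV)); M=((H>18)&(H<30)&(S>140)&(V>90)); x0,y0,x1,y1=roi
    m=np.zeros_like(H); m[y0:y1,x0:x1]=M[y0:y1,x0:x1]*255; c=np.vstack([q for q in cv2.findContours(m,0,1)[0] if cv2.contourArea(q)>30])
    Q=plane(s,c.reshape(-1,2),.064)[:,:2]*1000-[497.5,-69]; print(n,'rail x',(Q@ex).min().round(1),(Q@ex).max().round(1),'y',(Q@ey).min().round(1),(Q@ey).max().round(1))
```

```text
(290, 168, 61, 29)
w7 seat bed x -24.5 22.0 bed y max (nominal 55) 53.5
top0 rail x -107.7 104.2 y -106.3 107.1
w1 rail x -107.3 104.3 y -126.3 94.2
w4 rail x -106.4 104.3 y -125.0 105.2
```

```bash
python3 -c "
from h import *
plan(496.5,-69,50,13.8)"
python3 -m handwheel '[{"fingers":1,"delta_pos":[-1.6,0,20],"angular":[0,0,0]},{"fingers":1,"delta_pos":[-1.6,0,45],"angular":[0,0,0]},{"fingers":1,"delta_pos":[-1.6,0,65],"angular":[0,0,0]},{"fingers":1,"delta_pos":[-1.6,0,85],"angular":[0,0,0]},{"fingers":1,"delta_pos":[-1.6,0,95],"angular":[0,0,0]},{"fingers":1,"delta_pos":[-1.6,0,103],"angular":[0,0,0]},{"fingers":1,"delta_pos":[-1.6,0,108],"angular":[0,0,0]},{"fingers":1,"delta_pos":[-1.6,0,112],"angular":[0,0,0]}]'
python3 -m handwheel '[{"fingers":1,"delta_pos":[0,0,0],"angular":[0,0,0]},{"fingers":1,"delta_pos":[0,0,0],"angular":[0,0,0]},{"fingers":1,"delta_pos":[0,0,0],"angular":[0,0,0]},{"fingers":1,"delta_pos":[0,0,0],"angular":[0,0,0]},{"fingers":1,"delta_pos":[0,0,0],"angular":[0,0,0]},{"fingers":1,"delta_pos":[0,0,0],"angular":[0,0,0]}]'
python3 - <<'E'
from h import *
plan(496.5,-69,44.6,13.8)
snap('wrist','w8');snap('side','s8')
cv2.imwrite('pics/v8.png',np.hstack([cv2.resize(load('w8')['pixels'][100:400,140:500],(360,450)),cv2.resize(load('s8')['pixels'][145:250,310:415],(440,450),interpolation=2)]))
E
```

```text
delta [ -1.3  -0.5 112.4] ang [ 0.01 -0.   -0.07]
t 10.82 pos [496.7 -67.6 162.4] F [-0.7 -0.2 -5.5] w 0.0442 q [-0.28 -0.2   1.97  0.    1.37 -0.52]
t: 11.48
tool_pos: [0.4977, -0.0696, 0.0506]
tcp_rot: [0.618, 0.786, 0.0, 0.001]
contact_force: [-0.7, 0.2, -4.5]
width: 0.0442
t: 11.98
tool_pos: [0.4974, -0.0695, 0.0508]
tcp_rot: [0.618, 0.786, 0.0, 0.0]
contact_force: [0.5, 0.7, -4.7]
width: 0.0445
delta [ 0.7 -0.8  6.2] ang [ 0.04  0.02 -0.1 ]
t 11.98 pos [497.4 -69.5  50.8] F [ 0.5  0.7 -4.7] w 0.0445 q [-0.29 -0.05  2.04  0.    1.15 -0.53]
```

View pics/v8.png

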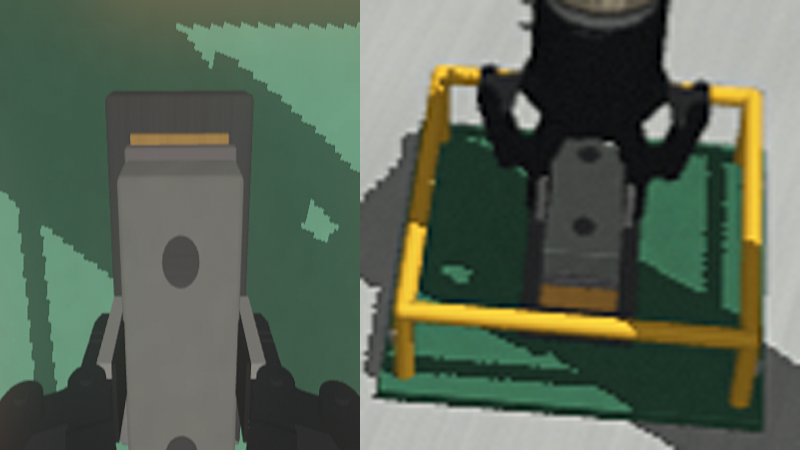

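The pad hangs centred over the dark block, with a brass strip still visible beyond its end in both views. I'll compare the pad's edge with the seat's edge within the same picture.

Run:
```python
from h import *
a=np.radians(13.8); ex=np.array([np.cos(a),np.sin(a)]); ey=np.array([-ex[1],ex[0]])
zb=.0508-.0046
for n,roi in(('w8',(250,175,390,205)),('s8',(340,200,375,225))):
    s=load(n); H,S,V=cv2.split(cv2.cvtColor(s['pixels'],cv2.COLOR_BGR2HSV)); M=(H>8)&(H<22)&(S>80)&(V>50); x0,y0,x1,y1=roi
    m=np.zeros_like(H); m[y0:y1,x0:x1]=M[y0:y1,x0:x1]*255
    c=max(cv2.findContours(m,0,1)[0],key=cv2.contourArea); b=cv2.boxPoints(cv2.minAreaRect(c.astype(np.float32)))
    q=lambda uv,z:np.c_[(plane(s,uv,z)[:,:2]*1000-[497.5,-69])@ex,(plane(s,uv,z)[:,:2]*1000-[497.5,-69])@ey].round(1).tolist()
    print(n,'box',b.round(1).tolist()); print(' @seat z',q(b,.03)); print(' @pad bottom z',q(b,zb))
s=load('w8'); print('lip corners',q([(265,198),(376,198)],zb))
g=cv2.cvtColor(s['pixels'],6).astype(int)
for r in(197,199,201): print(r,[(i,int(g[r,i+1]-g[r,i-1])) for i in list(range(256,275))+list(range(364,384)) if abs(g[r,i+1]-g[r,i-1])>12])
print(g[180:225,320].tolist())
# side: rivets heights check
print('exp rivets side',proj(load('s8'),[np.r_[np.array([497.4,-69.5])+(-1.5+k)*ey,(zb+.026)*1000]/1000 for k in(30,-30)]).round(1))
```

```text
w8 box [[270.0, 189.0], [368.0, 189.0], [368.0, 196.0], [270.0, 196.0]]
 @seat z [[-23.9, 53.2], [21.5, 53.1], [21.7, 49.8], [-24.1, 49.9]]
 @pad bottom z [[-21.6, 55.8], [19.3, 55.7], [19.5, 52.7], [-21.7, 52.8]]
s8 box [[348.0, 217.0], [348.3999938964844, 210.5], [371.29998779296875, 212.0], [370.79998779296875, 218.39999389648438]]
 @seat z [[34.9, 62.7], [35.7, 40.6], [-22.4, 39.2], [-22.5, 61.2]]
 @pad bottom z [[34.3, 77.0], [35.0, 55.4], [-22.1, 53.9], [-22.2, 75.6]]
lip corners [[-23.9, 52.0], [22.9, 51.9]]
197 [(266, 14), (374, -13)]
199 [(264, 22), (265, 23), (375, -21), (376, -31)]
201 [(263, 18), (264, 30), (265, 16), (375, -23), (376, -31)]
[73, 73, 73, 74, 73, 74, 73, 72, 80, 105, 127, 130, 130, 130, 131, 128, 109, 87, 96, 105, 105, 106, 106, 106, 106, 107, 103, 98, 97, 98, 99, 97, 97, 96, 96, 96, 99, 106, 110, 112, 112, 112, 113, 113, 114]
exp rivets side [[363.7 196.6]
 [365.1 179.9]]
```

In the same picture the pad sits about -0.7 mm in bed y and +0.5 mm in x from the seat. I'll trim that and descend the last 6 mm.

```bash
python3 -m handwheel '[{"fingers":1,"delta_pos":[0.7,-0.5,2],"angular":[0,0,-0.1]},{"fingers":1,"delta_pos":[0.7,-0.5,4],"angular":[0,0,-0.1]},{"fingers":1,"delta_pos":[0.7,-0.5,6],"angular":[0,0,-0.1]},{"fingers":1,"delta_pos":[0.7,-0.5,6],"angular":[0,0,-0.1]},{"fingers":1,"delta_pos":[0.7,-0.5,6],"angular":[0,0,-0.1]},{"fingers":1,"delta_pos":[0.7,-0.5,6],"angular":[0,0,-0.1]},{"fingers":1,"delta_pos":[0.7,-0.5,6],"angular":[0,0,-0.1]},{"fingers":1,"delta_pos":[0.7,-0.5,6],"angular":[0,0,-0.1]}]'
python3 - <<'E'
from h import *
plan(496.7,-68.9,44.6,13.8)
s=snap('wrist','w9');t=snap('side','s9')
cv2.imwrite('pics/v9.png',np.hstack([cv2.resize(s['pixels'][100:400,140:500],(360,450)),cv2.resize(t['pixels'][145:250,310:415],(440,450),interpolation=2)]))
g=cv2.cvtColor(s['pixels'],6).astype(int)
print(g[180:210,320].tolist(),g[182:206,285].tolist(),g[182:206,355].tolist())
for r in(192,194,203,205): print(r,[(i,int(g[r,i+1]-g[r,i-1])) for i in list(range(256,275))+list(range(364,384)) if abs(g[r,i+1]-g[r,i-1])>12])
E
```

```text
t: 12.75
tool_pos: [0.4966, -0.0689, 0.0444]
tcp_rot: [0.617, 0.787, 0.0, 0.0]
contact_force: [-0.1, 0.1, -5.1]
width: 0.0445
delta [-0.1  0.1 -0.2] ang [0.01 0.01 0.01]
t 12.75 pos [496.6 -68.9  44.4] F [-0.1  0.1 -5.1] w 0.0445 q [-0.29 -0.05  2.04 -0.    1.14 -0.53]
[73, 72, 73, 72, 73, 72, 71, 73, 73, 73, 72, 70, 85, 110, 126, 128, 108, 86, 95, 103, 104, 104, 105, 104, 105, 106, 103, 97, 96, 97] [71, 71, 71, 70, 71, 70, 71, 71, 70, 69, 84, 108, 125, 131, 116, 85, 94, 102, 103, 105, 104, 105, 104, 105] [73, 73, 74, 73, 73, 72, 73, 73, 71, 71, 86, 110, 126, 124, 101, 89, 98, 104, 103, 105, 104, 105, 104, 105]
192 [(270, 14), (371, -14)]
194 [(269, 50), (270, 47), (371, -33), (372, -58), (373, -20)]
203 [(264, 28), (265, 22), (375, -24), (376, -28)]
205 [(264, 27), (265, 25), (375, -23), (376, -28)]
```

View pics/v9.png

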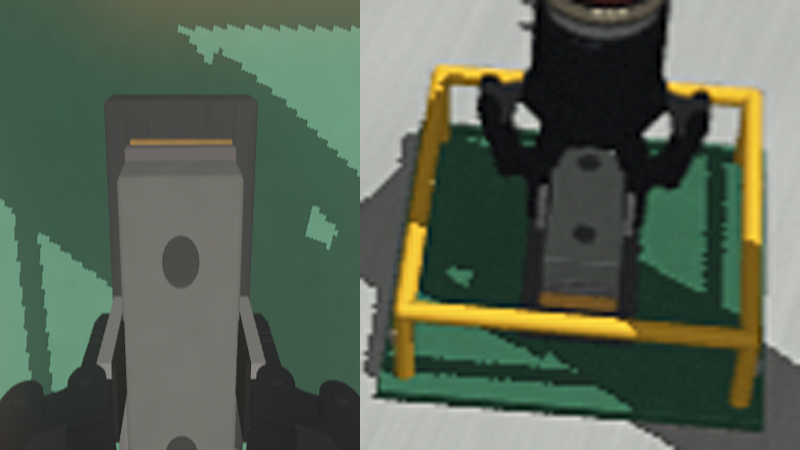

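A thin even brass strip shows beyond the pad's end in both views, parallel to it. Last check of the numbers.

Run:
```python
from h import *
a=np.radians(13.8); ex=np.array([np.cos(a),np.sin(a)]); ey=np.array([-ex[1],ex[0]]); s=load('w9')
q=lambda uv,z:np.c_[(plane(s,uv,z)[:,:2]*1000-[497.5,-69])@ex,(plane(s,uv,z)[:,:2]*1000-[497.5,-69])@ey].round(1).tolist()
print('seat end',q([(269.6,192.6),(371.8,192.6)],.03),'pad end',q([(265,196.6),(375.4,196.4)],.0398))
```

```text
seat end [[-24.0, 53.3], [21.7, 53.3]] pad end [[-24.6, 53.3], [21.8, 53.3]]
```

Both ends coincide to about 0.3 mm (x centres -1.2 and -1.4, y 53.3 and 53.3). Handing in.

```bash
python3 -c "
from h import *
plan(496.7,-68.9,44.6,13.8); print(manip.hand_in())"
```

```text
delta [-0.1  0.1 -0.2] ang [0.01 0.01 0.01]
t 12.85 pos [496.5 -68.9  44.4] F [-0.1  0.9 -5. ] w 0.0443 q [-0.29 -0.05  2.04 -0.    1.14 -0.53]
the job is handed in; nothing more can be done
None
```

I squeezed the trigger, let it spring back, and handed in with the new pad held over the brass seat, at 12.85 s of the 51 s allowed.

- **Trigger:** Held home for roughly half a second. The jaw opening was 36.6 mm, within the 35–38 mm given for fully home, and a picture showed the blade against the grip. A later wrist picture had it back at rest.
- **Pad:** Carried over the rail with its underside about 87 mm clear of the rail top. In the last wrist picture its visible end matched the seat's end to about 0.3 mm in x and y. It was square to within about 0.3°, and the tool was level.
- **Daylight:** About 9.8 mm. This comes from the tool height and the grasp height, not a direct measurement, but the side view of the rivets agreed.
- **Contacts:** The force reading over the seat was only the pad's weight, about 5 N. While I was squeezing, the tool rose about 4 mm with 6–7 N on the wrist, and this cleared on release.
- **Disagreements:** The cameras' separate readings of the seat differed by up to 5 mm along the bed's y. I therefore relied on comparing pad and seat within one picture. One attempt to measure the seat in the side view failed and I ignored it.
- **Not checked:** I did not measure the worn pad, shims and mallet again at the end. No unexpected contact force showed in the readings I took.

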